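Spring check of the tilting denture mount

ROBOT

A 6-joint arm with a two-finger parallel gripper is mounted at the origin on a cart in front of the work surface, level with it; the furniture and walls round the work are solid. World frame = base frame: x ahead of the robot, y to its left, z up, the work surface at z = 0. Lengths are in m, angles in rad, forces in N, time in s.
With the tool pointing down it reaches from about 0.275 to 0.825 m from the base axis. Payload 4.9 kg.
Tool frame: the origin (TCP) lies midway between the tips of the shut fingers; the grasp point (between the pads) lies 19 mm behind it; z points along the fingers, y is the direction in which the jaws open and shut (so a half turn about z gives the same grasp; the last joint's range is limited). The gripper opens to 85 mm and grips with 20 to 120 N. Pads are 22 mm wide; open, the fingers measure 114 mm over their backs; the gripper's body (76 mm by 85 mm) begins 54 mm behind the grasp point. The pads swing forward as they close: fully open they stand 13 mm farther back than shut.
Start: joints at [1.154, 0.326, -0.193, 1.052, 0, 1.437], TCP at [0.153, 0.528, 0.231] pointing down, gripper open.
Joint ranges: [-2.65, 2.65], [-0.97, 1.79], [-1.3, 1.35], [-1.93, 2.1], [-1.47, 1.37], [-3.14, 3.14]. Speed limits (rad/s): [2.57, 2.57, 3.14, 3.14, 3.14, 3.14].

INTERFACE

Orientations are given as a rotation vector (axis times angle).
In Python, from cell import env, claw, solver, vision, workorder, current_clock, current_qpos, current_joint_velocities, current_joint_torque, current_eef_pos, current_tcp_rot, current_wrist_force, current_ft_torque, current_finger_gap gives the robot as it stands. Calls block until the motion is done:
- env.goto(position, orientation): joint-space move of the TCP to a pose.
- env.line_to(position, speed=0.15, rotation=None, threshold=None): straight line of the TCP; rotation=None keeps the orientation; speed is the mean speed in m/s. With threshold (N) it stops when the force on the tool has changed by that much, and returns True; else False.
- env.goto_joints(angles): joint-space move.
- claw.command_gripper(opening, grasp_force=None): finger opening in m; grasp_force is the grip in N (None keeps the last); returns when the fingers have stopped.
- env.sleep(seconds).
- solver.ik(position, orientation): joint angles nearest the present ones, or None.
- vision.read_camera(name): name is "scene" or "side" or "wrist"; returns (picture, depth): 480x640x3 uint8, red, green, blue; 480x640 float32, m along the optical axis (not along the pixel's ray), 0 where there is no reading.
- vision.camera_params(name): a dict with "fx", "fy", "cx", "cy" (pixels), "k1" (the pictures are not rectified: a ray, as slopes to the right and down, at radius r is drawn at 1 + k1 r^2 times it, then the intrinsics apply), "view" (4x4, takes a point from world to camera coordinates). Camera axes: x right, y up, looking along -z (the intrinsics and any distortion apply to the point x, -y, -z); pixel columns grow to the right and rows downward; lengths in m; the calibration is good to about 2 mm. A picture is of the moment at which its call begins: read the wrist's pose just before it. camera_params takes no time and is no camera call; for the wrist camera it gives the pose at the moment of the call.
A pose or a line that the arm cannot do raises env.IKError and nothing moves.
- workorder.hand_in(): hands the job in, once; it reports no verdict.
Readings, each from a call of its own:
- current_clock(): time.
- current_qpos(): joint angles.
- current_joint_velocities(): joint speeds.
- current_joint_torque(): joint torques, N m.
- current_eef_pos(): TCP position.
- current_tcp_rot(): TCP orientation.
- current_wrist_force(): force on the tool from outside, world axes, zero at the start.
- current_ft_torque(): the same for the moment, N m.
- current_finger_gap(): finger opening in m.
Only numpy, scipy, OpenCV 4.12 (cv2) and the standard library are available. Lean on these libraries where they do the work, as an engineer would, in place of code of your own. Each camera call takes 0.05 s, during which the arm holds its last target.

TASK

Check the springs of the tilting denture mount: with a fingertip, press down the round thumb pad at the plate's corner on the side of the two-pronged mark until the pointer stands between the two prongs, without running well past them, and keep it there for a full second. Then let go, so that the plate springs back level. Press that pad alone: do not touch the other pad, the denture or the pointer, and do not shift or lift any of the things standing about.

Things in the scene. Friction and masses are not known exactly. Their poses are not given: they have to be found in the camera images.
- mount_base: fixed foot of the tilting denture mount: grey slab 246x150x10 mm with bearing posts, spring cups and, at its far end, an upright white scale plate (126 mm wide, 170 to 220 mm above the bench, face 123 mm along +x, long tick in the middle). Origin on the bench under the middle of the tilt plate; x away from the robot along the hinge, y left, z up. Place and yaw vary.
- tilt_plate (a joint): tilt (rad) of the diamond-set aluminium plate (110 mm square, 8 mm thick) about its hinge, which runs along the mount's x 65 mm above the bench. 0 = level, range -0.34 to 0.34. Positive: right corner down, pointer leaning right (-y). Springs (2.2 Nm/rad, 5 to 9 N at the pad for a mark) bring it back to 0 in half a second.
- pad_left: round black domed thumb pad on the plate's left (+y) corner, 24 mm across, 7 mm high, 62 mm from the hinge axis. Origin at the centre of its underside; its top is 7 mm higher (76 mm above the bench when level). It goes down 9 to 15 mm when the pointer comes to a mark on the left.
- pad_right: the same thumb pad on the plate's right (-y) corner; pressed for a mark on the right.
- pointer_tip (a point): top end of the thin dark upright pointer (4 mm thick) that is fixed to the tilt plate behind its far corner, 115 mm along the mount's x and 135 mm above the hinge axis; when level it stands 200 mm above the bench in front of the middle of the scale. It leans towards the corner that is pressed, 135 mm x sin(tilt) sideways.
- pointer: the pointer itself, from the hinge height up; origin on the hinge axis at the plate's centre.
- mark_fork: the mark: dark steel rider on the scale's top edge with two prongs hanging down its face, 12 mm gap between the prongs, 24 mm wide overall. Origin in the middle of the gap, 197.5 mm above the bench, axes parallel to the mount's; 20 to 32 mm to the left or to the right of the scale's middle. Fixed.
- plain_rider: the other rider, a plain saddle 12 mm wide and 8 mm high, without prongs, on the other half of the scale's top edge; not used. Origin at the same height as the fork's (27 mm under the saddle). Fixed.
- denture: denture fixed on the middle of the tilt plate, 62 mm along the mount's x, 50 mm across, 19 mm high, origin at its underside, 69 mm above the bench. It tilts with the plate and is not to be touched.
- cast_white: bystander, loose: white plaster dental cast, 66x70x47 mm; origin at the centre of its underside, on the bench beside the mount
- steel_cup: bystander, loose: small steel mixing cup, 60 mm across, 46 mm high; origin at the centre of its underside, on the bench beside the mount
- jar_blue: bystander, loose: white jar with a blue lid, 48 mm across, 62 mm high; origin at the centre of its underside, on the bench beside the mount
- carver: bystander, loose: slim black-handled carving tool lying on the bench, 140 mm long, 9 mm thick; origin at the centre of its underside, on the bench beside the mount
- wax_block_1: bystander, loose: flat pink wax block, 32x68x11 mm; origin at the centre of its underside, on the bench beside the mount
- metal_framework: bystander, loose: small silvery denture framework, 32x59x15 mm; origin at the centre of its underside, on the bench beside the mount

How it is judged:
By the outcome, as a careful person would: the job done as asked, in the order asked, and still so for the second after the job is handed in, with the robot touching nothing.
It also fails if it takes over 38 s, if anything falls off the work surface, if the arm or the gripper's body presses on something with over 40 N, if the wrist force passes 120 N, or if a joint passes its speed limit or range.

## Working session

There is one attempt and no reset: what is moved stays moved. The work goes in short steps, each a Python script; the robot and the scene stay as the last script left them, time stands still between calls to the robot, and variables do not carry over. Pictures are saved under pics/ and viewed, and the job is handed in when it is done.

```bash
mkdir -p pics; ls
cat > h.py <<'E'
import numpy as np, cv2, pickle
from cell import *
def snap(n,tag):
    P=vision.camera_params(n); im,d=vision.read_camera(n)
    cv2.imwrite(f'pics/{tag}.png',im[:,:,::-1]); pickle.dump((P,im,d),open(f'{tag}.pkl','wb')); return P,im,d
def ray(P,u,v):
    x=(u-P['cx'])/P['fx'];y=(v-P['cy'])/P['fy'];k=P['k1'];a,b=x,y
    for _ in range(30):
        s=1+k*(a*a+b*b);a,b=x/s,y/s
    V=np.array(P['view']);R=V[:3,:3];t=V[:3,3]
    return -R.T@t, R.T@np.array([a,-b,-1.])
def onz(P,u,v,z):
    o,d=ray(P,u,v);return o+d*(z-o[2])/d[2]
def dep(P,d,u,v):
    o,r=ray(P,u,v);return o+r*d[int(round(v)),int(round(u))]
def proj(P,p):
    V=np.array(P['view']);q=V[:3,:3]@np.array(p)+V[:3,3];a,b=q[0]/-q[2],-q[1]/-q[2]
    s=1+P['k1']*(a*a+b*b);return np.array([P['fx']*a*s+P['cx'],P['fy']*b*s+P['cy']])
def tri(rs):
    A=np.zeros((3,3));b=np.zeros(3)
    for o,d in rs:
        d=d/np.linalg.norm(d);M=np.eye(3)-np.outer(d,d);A+=M;b+=M@o
    p=np.linalg.solve(A,b);return p,[np.linalg.norm(np.cross(p-o,d/np.linalg.norm(d))) for o,d in rs]
E
python3 - <<'E'
from h import *
for n in ['scene','side','wrist']:
    P,im,d=snap(n,n+'0'); V=np.array(P['view']); print(n,P['fx'],P['k1'],-V[:3,:3].T@V[:3,3])
print(current_clock(),current_tcp_rot(),current_finger_gap(),current_wrist_force())
E
```

```text
pics
scene 563.9418443465527 0.05217748273790143 [0.11343713 0.43243433 0.88368031]
side 543.170418762169 0.00798287280702298 [0.48706201 0.82941585 0.59990054]
wrist 381.5841835051007 -0.05817121677923743 [0.07354888 0.55077173 0.37167225]
0.15 [-4.42673053e-01 -3.10987447e+00  1.90847090e-03] 0.08560642171135832 [-0.05913716  0.11058363  0.5769333 ]
```

View pics/scene0.png

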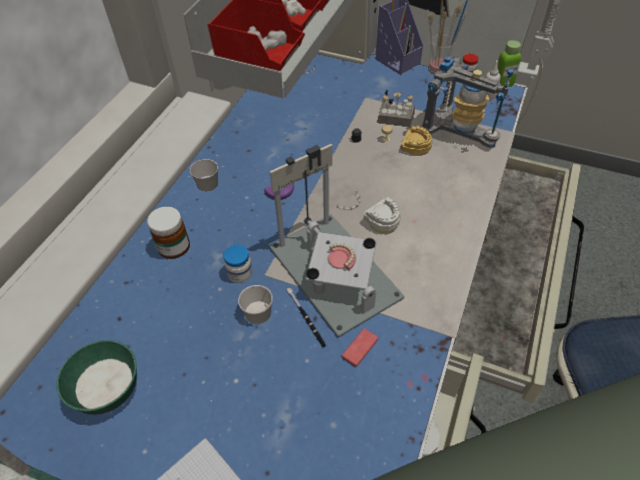

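View pics/side0.png

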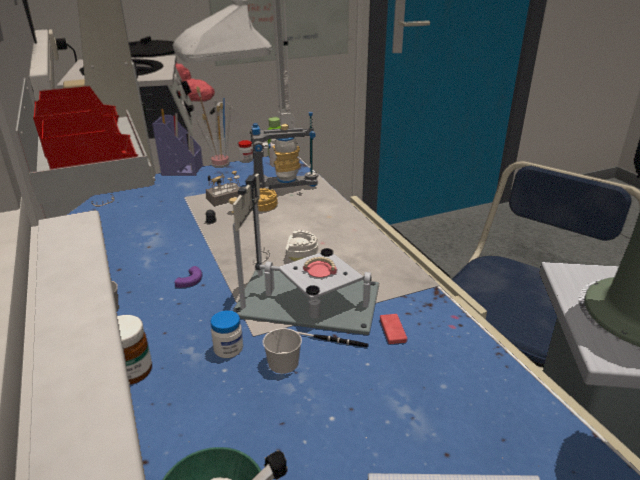

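View pics/wrist0.png

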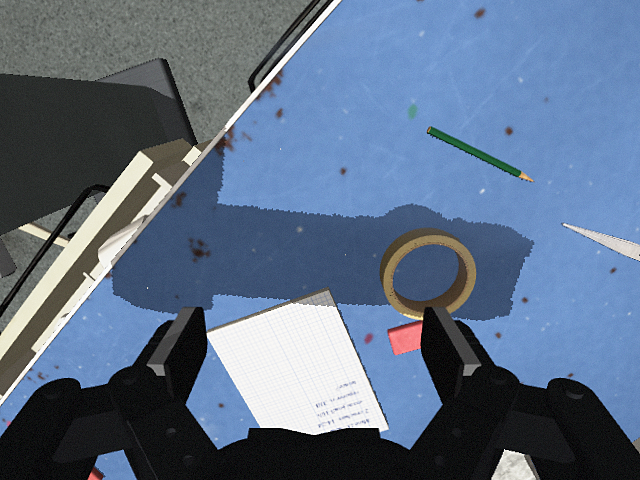

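```bash
python3 - <<'E'
import cv2
a=cv2.imread('pics/scene0.png')[135:345,230:420];cv2.imwrite('pics/sc_crop.png',cv2.resize(a,None,fx=2.8,fy=2.8,interpolation=cv2.INTER_CUBIC))
a=cv2.imread('pics/side0.png')[165:335,225:390];cv2.imwrite('pics/si_crop.png',cv2.resize(a,None,fx=3.5,fy=3.5,interpolation=cv2.INTER_CUBIC))
E
python3 - <<'E'
from h import *
P,im,d=pickle.load(open('scene0.pkl','rb'))
for u,v in [(313,273),(370,243),(290,161),(315,153),(340,258),(238,255),(302,170)]: print(u,v,dep(P,d,u,v))
E
```

```text
313 273 [0.58442134 0.09501181 0.07765234]
370 243 [ 0.57297844 -0.02787361  0.07720684]
290 161 [0.70438937 0.04695615 0.22848533]
315 153 [ 0.70083665 -0.0033028   0.22043056]
340 258 [0.5797134  0.03761859 0.07878017]
238 255 [0.71125139 0.17132334 0.06274197]
302 170 [0.70745641 0.02131955 0.1899085 ]
```

View pics/sc_crop.png

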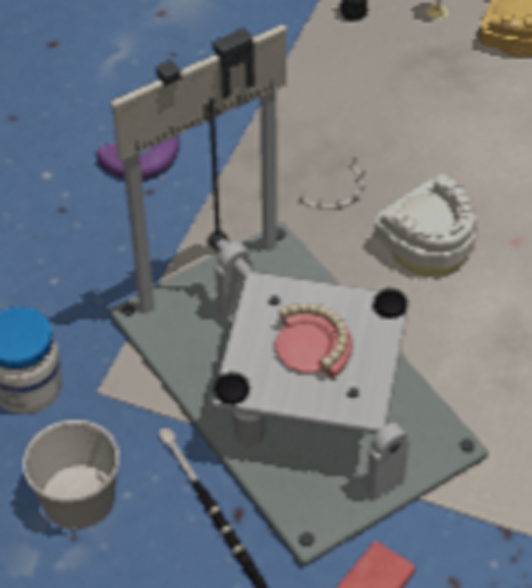

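View pics/si_crop.png

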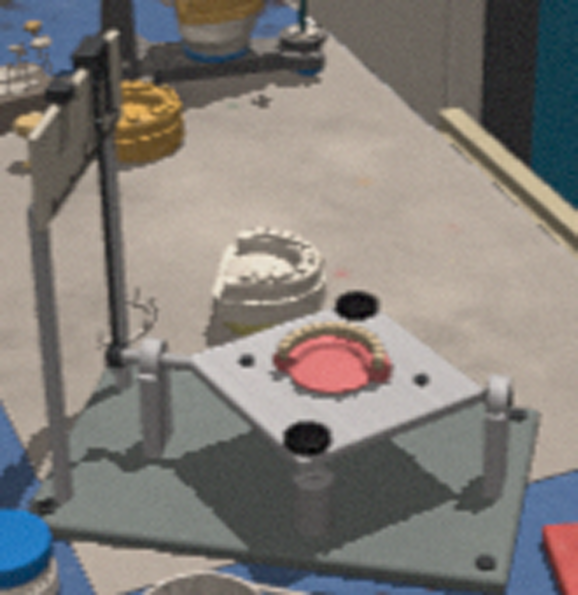

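Run:
```python
from h import *
from scipy.spatial.transform import Rotation as R
V=np.array(vision.camera_params('wrist')['view']);print(V[:3,:3].round(2))
print(R.from_rotvec(current_tcp_rot()).as_matrix().round(2))
# tool x -> -x_mount (yaw -5deg)
ps=np.radians(-5.3);M=np.array([[-np.cos(ps),-np.sin(ps),0],[-np.sin(ps),np.cos(ps),0],[0,0,-1.]])
rv=R.from_matrix(M).as_rotvec();print(M.round(2),rv)
for p in [[.70,.02,.33],[.66,.02,.33],[.62,.02,.33],[.62,-.06,.33],[.573,-.028,.06],[.573,-.028,.12]]:print(p,solver.ik(p,rv))
```

```text
[[ 0.28  0.96  0.  ]
 [-0.91  0.26 -0.32]
 [-0.31  0.09  0.95]]
[[-0.96  0.28 -0.  ]
 [ 0.28  0.96 -0.  ]
 [ 0.   -0.   -1.  ]]
[[-1.    0.09  0.  ]
 [ 0.09  1.    0.  ]
 [ 0.    0.   -1.  ]] [0.14525071 3.13823304 0.        ]
[0.7, 0.02, 0.33] [-0.07673077  0.60659141  0.49866041  1.46286533  0.          0.01577168]
[0.66, 0.02, 0.33] [-0.08140234  0.51225668  0.34064846  1.3991881   0.          0.01110012]
[0.62, 0.02, 0.33] [-0.08668123  0.42547654  0.20400582  1.3493256   0.          0.00582122]
[0.62, -0.06, 0.33] [-0.21490813  0.43090431  0.21230231  1.35219432  0.         -0.12240568]
[0.573, -0.028, 0.06] [-0.17747504  0.53543366 -0.34738531  0.68797736  0.         -0.08497259]
[0.573, -0.028, 0.12] [-0.17747504  0.46463354 -0.28648494  0.81967785  0.         -0.08497259]
```

Run:
```python
from h import *
claw.command_gripper(0.0)
rv=[0.14525071,3.13823304,0]
env.goto([.66,.10,.34],rv); snap('wrist','w1'); print(current_clock(),current_finger_gap())
env.goto([.66,-.08,.34],rv); snap('wrist','w2'); print(current_clock(),current_eef_pos())
```

```text
3.3583 6.808016271127108e-05
4.1583 [ 0.66014248 -0.07816358  0.34013778]
```

View pics/w1.png

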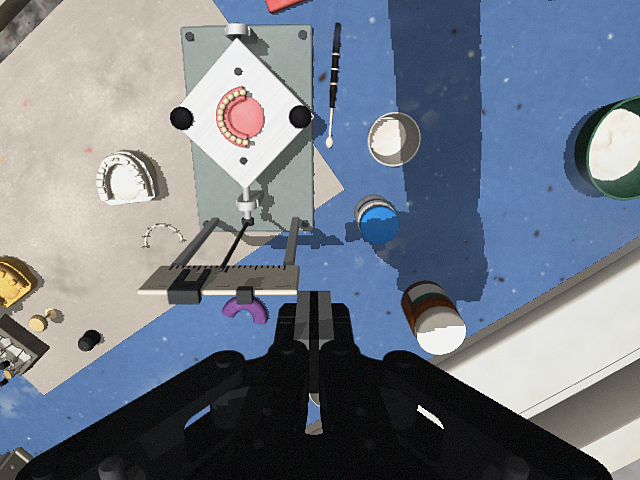

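View pics/w2.png

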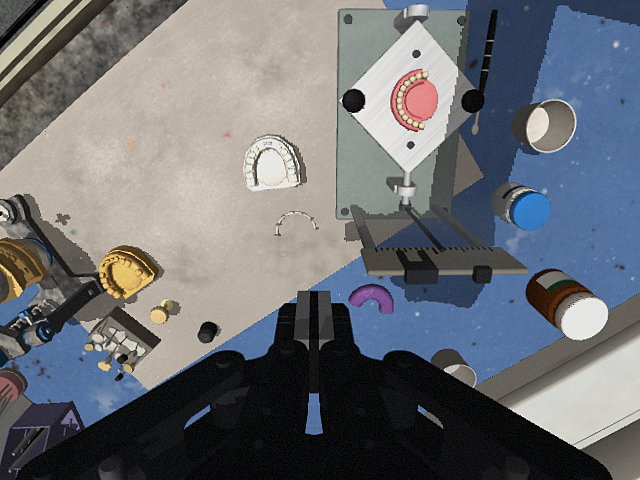

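Run:
```python
from h import *
D={t:pickle.load(open(t+'.pkl','rb')) for t in ['w1','w2','scene0','side0']}
def blob(t,u,v,r=16,th=45):
    im=D[t][1][v-r:v+r,u-r:u+r]; m=(im.max(2)<th).astype(np.uint8)
    n,l,s,c=cv2.connectedComponentsWithStats(m); k=1+np.argmin(np.hypot(c[1:,0]-r,c[1:,1]-r)-0.05*s[1:,4]); return c[k]+[u-r,v-r],s[k]
for nm,g in {'R':{'w1':(181,118),'w2':(353,101),'scene0':(370,243),'side0':(327,253)},'L':{'w1':(299,117),'w2':(472,101),'scene0':(313,273),'side0':(313,291)}}.items():
    px={t:blob(t,*p,r=16 if t[0]=='w' else 11) for t,p in g.items()}
    print(nm,{t:(p[0].round(1),p[1][2:]) for t,p in px.items()})
    for sel in (['w1','w2'],['w1','w2','scene0','side0'],['scene0','side0']):
        p,r=tri([ray(D[t][0],*px[t][0]) for t in sel]);print(sel,p.round(4),np.round(r,4))
for t,(a,b,c,d) in {'w1':(205,310,130,310),'w2':(195,290,355,535)}.items():
    cv2.imwrite(f'pics/{t}c.png',cv2.resize(D[t][1][a:b,c:d,::-1],None,fx=4.4,fy=4.4,interpolation=cv2.INTER_CUBIC))
```

```text
R {'w1': (array([181.1, 117.9]), array([ 23,  23, 398], dtype=int32)), 'w2': (array([353.1, 100.4]), array([ 23,  24, 411], dtype=int32)), 'scene0': (array([369. , 243.1]), array([11,  9, 82], dtype=int32)), 'side0': (array([326.3, 252. ]), array([11,  7, 61], dtype=int32))}
['w1', 'w2'] [ 0.5783 -0.0298  0.0697] [0.0001 0.0001]
['w1', 'w2', 'scene0', 'side0'] [ 0.578  -0.0297  0.0718] [0.0006 0.0005 0.0009 0.0008]
['scene0', 'side0'] [ 0.5776 -0.0295  0.0723] [0.0008 0.0008]
L {'w1': (array([300.1, 116.4]), array([ 22,  22, 384], dtype=int32)), 'w2': (array([473.4,  99.6]), array([ 23,  28, 465], dtype=int32)), 'scene0': (array([312.1, 273.4]), array([13, 10, 95], dtype=int32)), 'side0': (array([312.3, 290. ]), array([12,  9, 86], dtype=int32))}
['w1', 'w2'] [0.5882 0.0942 0.0714] [0.0005 0.0005]
['w1', 'w2', 'scene0', 'side0'] [0.5883 0.094  0.0723] [0.0005 0.0006 0.0005 0.0006]
['scene0', 'side0'] [0.5882 0.0944 0.0727] [0.0005 0.0005]
```

View pics/w1c.png

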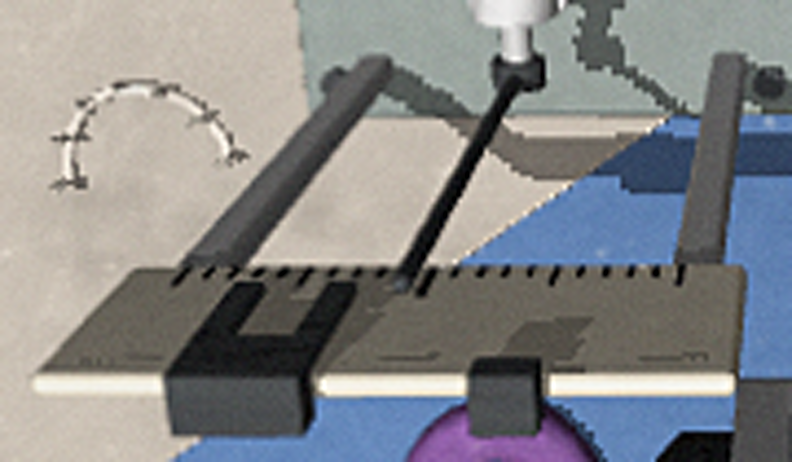

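View pics/w2c.png

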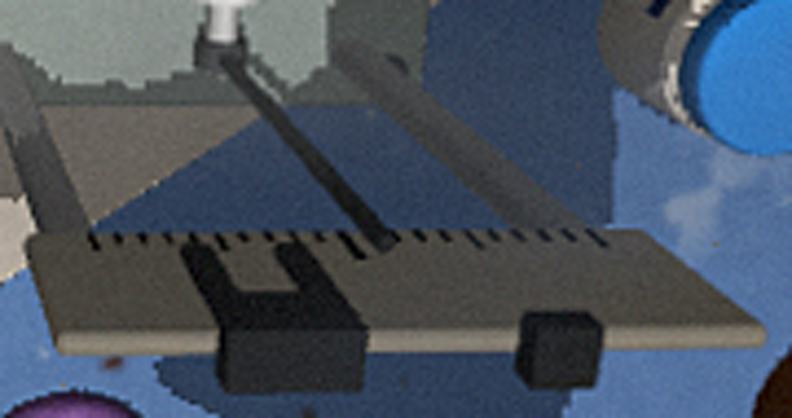

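Run:
```python
from h import *
D={t:pickle.load(open(t+'.pkl','rb'))[0] for t in ['w1','w2']}
q=lambda t,x,y:(130+(x+.5)/4.4-.5,205+(y+.5)/4.4-.5) if t=='w1' else (355+(x+.5)/4.4-.5,195+(y+.5)/4.4-.5)
y=np.array([.0102,.1238]);y/=np.linalg.norm(y);x=np.array([y[1],-y[0]]);c=np.array([.58315,.0322])
for n,a,b in [('gap',(296,287),(243,247)),('Lp',(248,285),(197,245)),('Rp',(342,285),(288,245)),('tip',(401,285),(388,245)),('Ufork top',(313,398),(0,0)),('longtick',(424,290),(358,252)),('forkTopL',(165,390),(217,330)),('forkTopR',(310,388),(366,330))]:
    if b==(0,0): continue
    p,r=tri([ray(D['w1'],*q('w1',*a)),ray(D['w2'],*q('w2',*b))]);e=p[:2]-c
    print(n,p.round(4),np.round(r[0],4),'mount',(e@x).round(4),(e@y).round(4))
print(np.degrees(np.arctan2(-y[0],y[1])))
```

```text
gap [ 0.701  -0.0017  0.1868] 0.0001 mount 0.1203 -0.0241
Lp [ 0.6994 -0.0106  0.1877] 0.0001 mount 0.1194 -0.0331
Rp [0.7017 0.007  0.1861] 0.0001 mount 0.1202 -0.0153
tip [0.698  0.0221 0.1983] 0.0002 mount 0.1152 -0.0006
longtick [0.7059 0.0216 0.1823] 0.0 mount 0.1232 -0.0005
forkTopL [ 0.7018 -0.0147  0.2229] 0.0013 mount 0.1221 -0.037
forkTopR [0.7039 0.0107 0.2229] 0.001 mount 0.1221 -0.0115
-4.710015492106344
```

Run:
```python
from h import *
rv=[0.14525071,3.13823304,0]
env.goto([.578,-.030,.30],rv)
env.line_to([.578,-.030,.095],speed=.15)
print(current_eef_pos(),current_wrist_force(),current_clock())
r=env.line_to([.578,-.030,.070],speed=.02,threshold=1.5)
print(r,current_eef_pos(),current_wrist_force(),current_clock())
snap('scene','s1');snap('side','d1')
for t,b in [('s1',(135,345,230,420)),('d1',(165,335,225,390))]:
    a=cv2.imread(f'pics/{t}.png')[b[0]:b[1],b[2]:b[3]];cv2.imwrite(f'pics/{t}c.png',cv2.resize(a,None,fx=2.8,fy=2.8,interpolation=cv2.INTER_CUBIC))
```

```text
[ 0.57877296 -0.0301525   0.0958503 ] [0.90547435 0.2497891  0.72034479] 6.175
True [ 0.57756453 -0.03010059  0.07426888] [ 0.16446787 -0.54052918  1.442434  ] 7.1083
```

View pics/s1c.png

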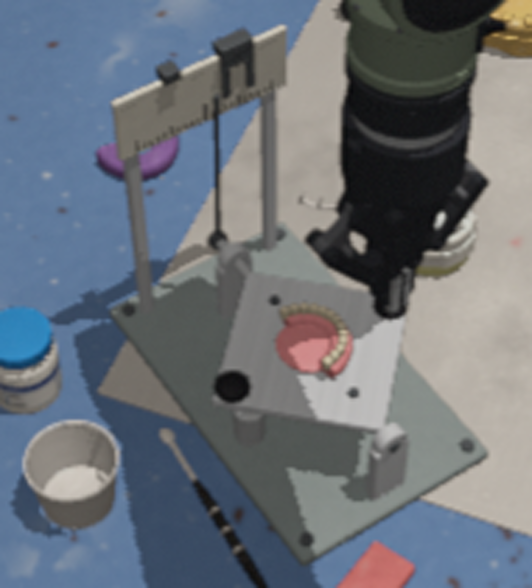

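View pics/d1c.png

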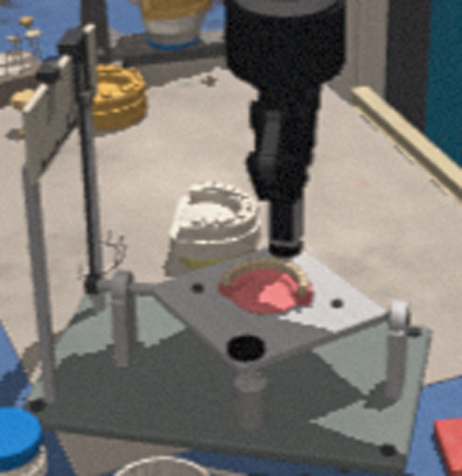

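The tool has met the right pad at z≈0.0755, as expected, and the pointer is starting to lean right (scene crop tip ≈(215,97)). I'll press on and check.

```bash
cat >> h.py <<'E'
Y=np.array([.0102,.1238]);Y/=np.linalg.norm(Y);X=np.array([Y[1],-Y[0]]);C=np.array([.58315,.0322])
def W(a,b,z): return np.r_[C+a*X+b*Y,z]
def tipview(t,P):
    a=cv2.imread(f'pics/{t}.png')[140:205,280:345];cv2.imwrite(f'pics/{t}c.png',cv2.resize(a,None,fx=9,fy=9,interpolation=cv2.INTER_CUBIC))
    for s in (0,.018,.020,.022,.024,.026,.028): print(s,((proj(P,W(.115,-.0005-s,.065+np.sqrt(.135**2-s*s)))-[280,140]+.5)*9-.5).round(0),end=' ')
    print('gap',((proj(P,W(.1203,-.0241,.1868))-[280,140]+.5)*9-.5).round(0))
E
python3 - <<'E'
from h import *
print(env.line_to([.578,-.0305,.0665],speed=.02))
print(current_eef_pos(),current_wrist_force(),current_clock())
P,_,_=snap('scene','s2');snap('side','d2');tipview('s2',P)
E
```

```text
False
[ 0.57754549 -0.03069431  0.06659836] [-1.6561728  -0.84786314  6.12437567] 7.75
0 [226. 266.] 0.018 [305. 234.] 0.02 [314. 231.] 0.022 [322. 228.] 0.024 [331. 226.] 0.026 [339. 223.] 0.028 [348. 221.] gap [316. 252.]
```

View pics/s2c.png

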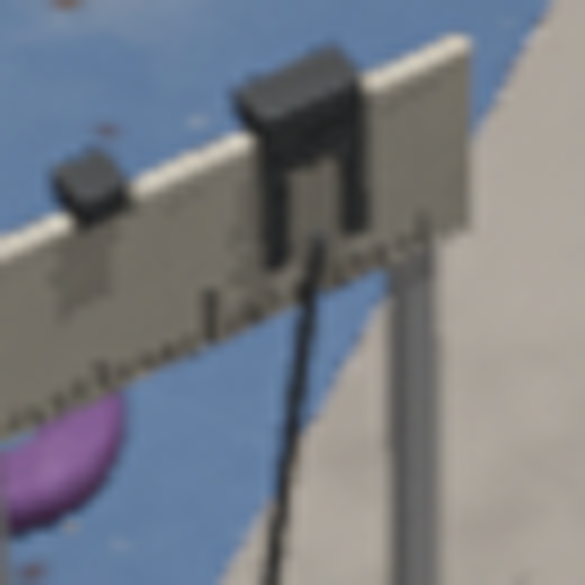

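Run:
```python
from h import *
print(env.line_to([.578,-.0305,.0654],speed=.01))
env.sleep(.2)
print(current_eef_pos(),current_wrist_force(),current_clock())
P,_,_=snap('scene','s3');snap('side','d3');tipview('s3',P)
a=cv2.imread('pics/d3.png')[160:260,220:300];cv2.imwrite('pics/d3c.png',cv2.resize(a,None,fx=6,fy=6,interpolation=cv2.INTER_CUBIC))
```

```text
False
[ 0.57752605 -0.0307069   0.06564649] [-1.63421289 -0.14985701  5.7808588 ] 8.3083
0 [226. 266.] 0.018 [305. 234.] 0.02 [314. 231.] 0.022 [322. 228.] 0.024 [331. 226.] 0.026 [339. 223.] 0.028 [348. 221.] gap [316. 252.]
```

View pics/s3c.png

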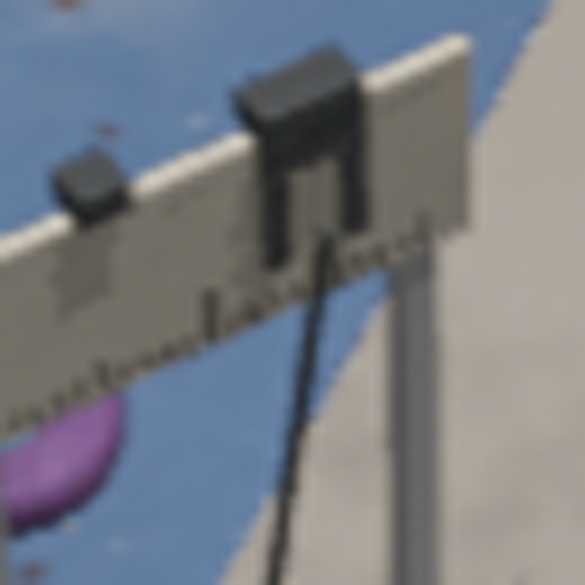

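View pics/d3c.png

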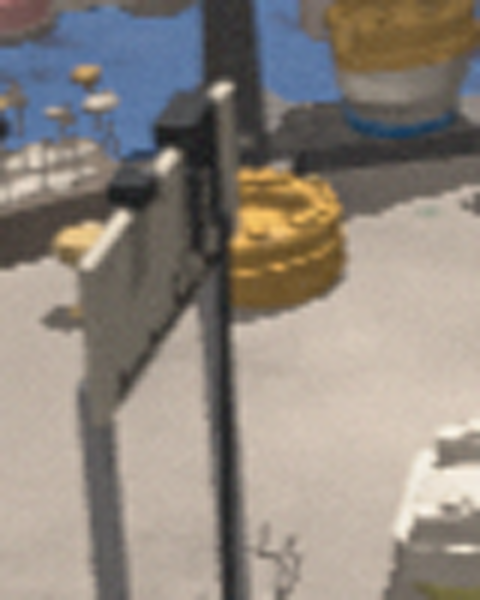

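Run:
```python
from h import *
P=pickle.load(open('scene0.pkl','rb'))[0]; tipview('scene0',P)
```

```text
0 [226. 266.] 0.018 [305. 234.] 0.02 [314. 231.] 0.022 [322. 228.] 0.024 [331. 226.] 0.026 [339. 223.] 0.028 [348. 221.] gap [316. 252.]
```

View pics/scene0c.png

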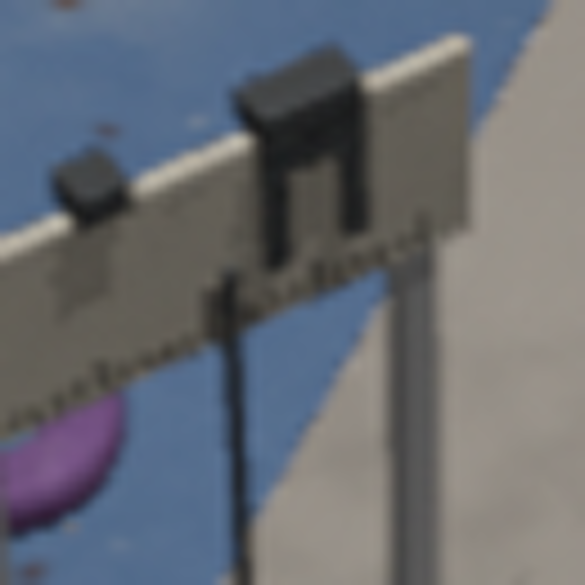

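Run:
```python
from h import *
print(env.line_to([.578,-.0305,.0648],speed=.01))
env.sleep(.3)
print(current_eef_pos(),current_wrist_force(),current_clock())
P,_,_=snap('scene','s4');tipview('s4',P)
env.sleep(1.2)
P,_,_=snap('scene','s5');tipview('s5',P)
print(current_eef_pos(),current_wrist_force(),current_clock())
```

```text
False
[ 0.57757068 -0.03070311  0.06512516] [-2.5377409  -1.5095903   6.71402849] 8.9583
0 [226. 266.] 0.018 [305. 234.] 0.02 [314. 231.] 0.022 [322. 228.] 0.024 [331. 226.] 0.026 [339. 223.] 0.028 [348. 221.] gap [316. 252.]
0 [226. 266.] 0.018 [305. 234.] 0.02 [314. 231.] 0.022 [322. 228.] 0.024 [331. 226.] 0.026 [339. 223.] 0.028 [348. 221.] gap [316. 252.]
[ 0.5775711  -0.03071746  0.06511908] [-2.34807799 -0.82941404  7.205617  ] 10.2583
```

View pics/s5c.png

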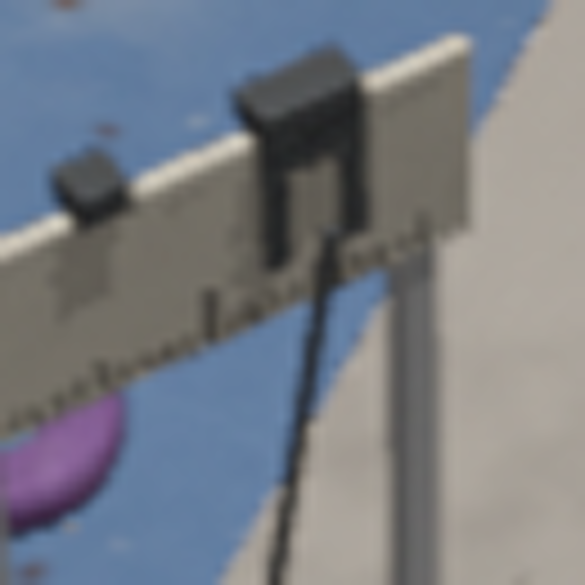

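The tip stands at crop (330,233), about 23.5 mm right against a measured gap centre of 23.6 mm, and it has been held for over 1.2 s. Now I'll release.

Run:
```python
from h import *
env.sleep(.3)
env.line_to([.578,-.0305,.085],speed=.03)
env.line_to([.578,-.0305,.25],speed=.15)
env.sleep(.8)
print(current_eef_pos(),current_wrist_force(),current_clock())
P,_,_=snap('scene','s6');tipview('s6',P);snap('side','d6')
```

```text
[ 0.57803909 -0.03048964  0.25005015] [ 0.36820353 -0.16542439 -0.29333726] 13.4333
0 [226. 266.] 0.018 [305. 234.] 0.02 [314. 231.] 0.022 [322. 228.] 0.024 [331. 226.] 0.026 [339. 223.] 0.028 [348. 221.] gap [316. 252.]
```

View pics/s6.png

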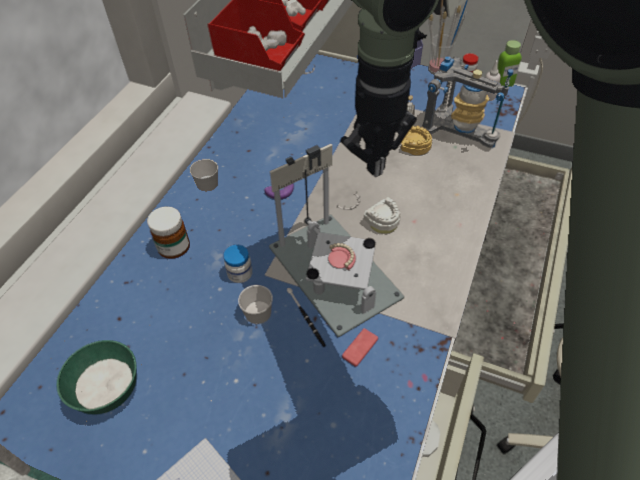

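View pics/s6c.png

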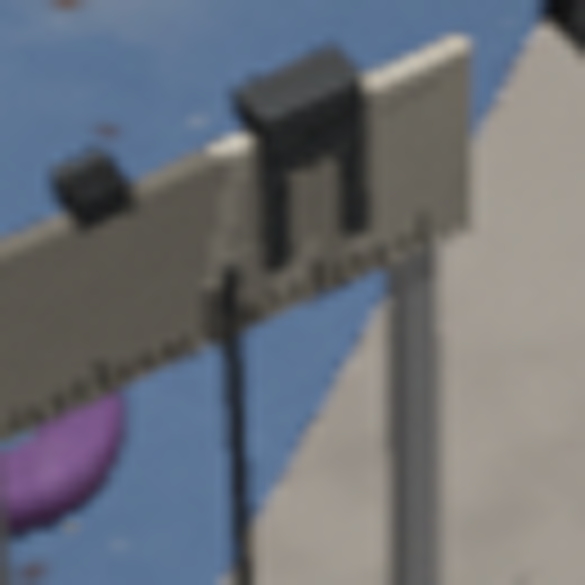

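The pointer is back at crop (229,275), the same as at the start. The plate is level and the bystanders have not moved. Handing in.

Run:
```python
from h import *
workorder.hand_in(); print(current_clock())
```

```text
the job is handed in; nothing more can be done
the job is handed in; nothing more can be done
```

I pressed the right thumb pad, on the fork's side, with the shut fingertips until the pointer stood between the two prongs. I held it there for over 1.5 s, released it straight up and handed the job in.

- **Press:** The pointer tip moved about 23.5 mm to the right, by my reading of the scene picture. The fork's gap centre, measured from two wrist views, is 23.6 mm right of the pointer's level position. The tip crept up to the gap and did not run past it. The force at the pad was about 6 to 7 N.
- **Release:** The pointer came back to its starting pixel, so the plate is level. The other things stand where they stood in the scene picture. The arm was clear of everything 0.25 m above the bench, at about 13.4 s of the 38 s allowed.
- **Disagreements:**
  - Camera measurements agreed to within about 1 mm; the exception was the pad heights, which differed by up to 2.6 mm between camera pairs.
  - While pressing, the arm held about 0.3 mm above its commanded height. I allowed for this by checking the pointer in the pictures.

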